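Lever open a snapped-shut duplicating flask and load a cast

ROBOT

A 7-joint arm with a two-finger parallel gripper is mounted at the origin on a cart in front of the work surface, level with it; the furniture and walls round the work are solid. World frame = base frame: x ahead of the robot, y to its left, z up, the work surface at z = 0. Lengths are in mm, angles in rad, forces in N, time in s.
With the tool pointing down it reaches from about 375 to 925 mm from the base axis. Payload 3.1 kg.
Tool frame: the origin (TCP) lies midway between the tips of the shut fingers; the grasp point (between the pads) lies 19 mm behind it; z points along the fingers, y is the line along which they close (so a half turn about z gives the same grasp; the last joint's range is limited). The gripper opens to 85 mm and grips with 20 to 120 N. Pads are 22 mm wide; open, the fingers measure 114 mm over their backs; the gripper's body (76 mm by 85 mm) begins 54 mm behind the grasp point. The pads swing forward as they close: fully open they stand 13 mm farther back than shut.
Start: joints at [1.122, 0.383, 0.044, 1.598, -0.018, 1.161, -0.05], TCP at [223.391, -610.409, 231.269] pointing down, gripper open.
Joint ranges: [-2.61, 2.61], [-0.41, 2.15], [-1.48, 1.57], [0, 2.5], [-1.57, 4.71], [0.05, 1.97], [-2.85, 2.85]. Speed limits (rad/s): [2.79, 2.79, 3.14, 3.14, 3.14, 3.14, 3.14].

INTERFACE

Orientations are given as a unit quaternion [x, y, z, w].
In Python, from workcell import status, viewer, job, models gives the robot as it stands.
- The arm moves only by the tool jog_arm, never from a script. Its argument "series" is a list of rows, each a list of 7 numbers: the turn, a rotation vector about the tool's x, y, z in degrees, then the shift along the tool's x, y, z in cm, then the opening, from 0 (shut) to 1 (fully open). A call has 1 to 20 rows; each row is the pose to reach, as a shift and turn from the pose commanded when the call began, along the tool's axes at that moment; what a row does not reach only later rows make up. A row lasts 1/12 s, in which the tool goes at most 41.7 mm and 7.16 degrees, less where a joint would pass 70% of its speed; a pose out of reach is approached as far as the arm can. A call with a gripper value outside its range is refused whole. The fingers move at their own pace and stop on an object; "newtons" is the grip in N (left out, the last holds). Time passes only in rows, so rows that repeat a pose let the fingers close. It gives the time, the measured TCP pose, the force, the opening and the grip force at its end, in the units of the state.
- status.get_state(): the state, without advancing time (a new reading comes with each control period).
- viewer.camera(name): name is "side" or "top" or "wrist"; returns a dict with "img" (480x640x3 uint8, blue, green, red), "range_z" (480x640 float32, mm along the optical axis (not along the pixel's ray), 0 where there is no reading), "mtx" (3x3 intrinsics, pixels), "rvec" (rotation vector, rad) and "tvec" (3), from world to camera coordinates, as OpenCV has them; the wrist camera has in their place "T_tool_cam" (4x4, takes a point from camera to tool coordinates, whose origin is the TCP and whose axes are the flange's). Camera axes: x right, y down, z forward; pixel columns grow to the right and rows downward; lengths in mm; the calibration is good to about 2 mm. A picture is of the moment at which its call begins: read the wrist's pose just before it.
- job.finish_job(): hands the job in; it is judged then, once.
Trained networks look in the newest picture that a camera, given by its name, has taken for a name from the list of things; names that differ only in an ending like _2 or _b are one class to them, and where a whole thing is asked for, a point or a joint stands for the part that bears it (a point fixed in the world has none). Each returns a list of dicts, best first, with "p" (0 to 1); they miss things now and then, are a little off and sometimes report something else, mostly with a low value. They report only what shows in the picture. A call takes as long as a camera call.
- models.spot_in(camera, label): "centre" ([x, y, z] in mm, in the coordinates of the camera as it stood for that picture, good to about 4 mm: the middle of the surface that is visible of it).
The state is a dict: "time": time; "qpos": joint angles; "dq": joint speeds; "tau": joint torques, N m; "tcp_pos": TCP position; "ee_rot": TCP orientation; "ft_force": force on the tool from outside, world axes, zero at the start; "wrist_torque": the same for the moment, N m; "finger_gap": opening from 0.0 (shut) to 1.0 (fully open); "finger_force": force on a finger pad.
Only numpy, scipy, OpenCV 4.12 (cv2) and the standard library are available. Lean on these libraries where they do the work, as an engineer would, in place of code of your own. Each camera call takes 0.05 s, during which the arm holds its last target. There are 200 camera calls.

TASK

The blue lid of the hinged duplicating flask is snapped shut on its catches: work the blade of the steel spatula into the slot at the front of the flask and lever the lid up off the catches with it, swing the lid right back to its stop, and lay the spatula down on its rest or on the bench. Then take the yellow plaster cast that lies on the open bench (not the one in the far right corner behind the bottles) and stand it, teeth up, squarely in the middle of the black rubber pad inside the flask, its long side along the pad's long side; set it down gently, leave the flask open, and do not push the white cast, the purple bur stand or the beaker out of place.

Things in the scene. Friction and masses are not known exactly. Their poses are not given: they have to be found in the camera images.
- flask: Duplicating flask bolted to the bench: aluminium body 120 (x) x 130 (y) x 60 mm high, foot flange 132 x 164 x 7. Origin at the centre of its underside; x from the front (slot side) to the rear hinge, z up. Blue lid: hollow bell of the same outline, flush, no handle, 41 mm high plus 12 mm spouts; front wall 24 mm thick, others 6, underside of its roof 34 mm above the parting line.
- flask_lid (a joint): Lid angle: 0 shut, grows as the front swings up and back, stop at 1.75 rad (leaning back past upright). Two spring catches at the front corners hold it shut, about 8 N at the front edge; it is free of them from 0.05 rad (below that it snaps shut again). Then the hinge is stiff (0.12 N m): the lid stays at any angle where it is left.
- slot_mouth (a point): Middle of the slot's lower edge: top front edge of the flask body, 60 mm above the bench, fixed; axes as the flask's. Slot in the underside of the lid's front wall: 44 mm wide, 24 deep along +x, 11 high at the mouth, bevelled to 5.5 within 8 mm, open behind into the lid. It is the fulcrum: blade 40 mm in, handle pressed down, it lifts the slot roof's inner end; the lid frees at about 18 deg.
- lid_lip (a point): Middle of the front edge of the slot's bevelled roof, on the lid; 124 mm from the hinge axis, 11 mm above the parting line; moves with the lid.
- lid_hinge (a point): Middle of the hinge axis at the rear of the flask, 60 mm above the bench; the axis runs along the flask's y.
- pad_centre (a point): Centre of the black rubber pad let in flush with the flask body's flat top, 60 mm above the bench; axes as the flask's. The pad is 80 mm along x and 66 mm along y.
- spatula: Steel mixing spatula lying level on the rest, 194 mm long along its y, 30 g. Origin below its middle, level with the handle's lowest point; z up. Round handle from y = +7 to +97 mm, 9 mm thick at the neck growing to 14 mm wide and 9 high at y = +71, axis 4.6 mm above the origin; blade to the tip at y = -97 mm, 27 mm wide (8 at the very tip), 2 mm thick, its underside 3.6 mm above the origin.
- blade_tip (a point): Middle of the end of the spatula's blade, 4.6 mm above the spatula's origin.
- rest: Grey instrument rest, 40 (x) x 124 (y) x 33 mm, on which the spatula lies; origin on the bench below the spatula's middle, axes as the spatula's. Base plate 5 mm, two notched ribs 8 mm thick at y = -20 and y = +77 mm that carry the spatula 22 mm above the bench; between them the handle is free, with 17 mm of air below it.
- cast_yellow: Yellow plaster cast of a dental arch, on the open bench at the front right or behind the beige control box, 53 mm (x) x 68 mm (y) x 29 mm high, 85 g; flat base 16 mm high with nearly upright sides, which is the part to hold; the teeth above it. Origin at the centre of its underside, z up through the teeth.
- cast_white: White plaster cast of the same size, lies in one of the two places where the yellow one may lie; leave it alone.
- bur_stand_purple: Purple round bur stand, 69 mm across, 50 mm high; origin at the centre of its underside; leave it alone.
- beaker: Clear plastic beaker, 72 mm across, 58 mm high; origin at the centre of its underside; leave it alone.

How it is judged:
By the outcome, as a careful person would: the job done as asked, in the order asked, and still so for the second after the job is handed in, with the robot touching nothing.
It also fails if it takes over 72 s, if anything falls off the work surface, if the arm or the gripper's body presses on something with over 40 N, if the wrist force passes 120 N, or if a joint passes its speed limit or range.

## Working session

There is one attempt and no reset: what is moved stays moved. The work goes in short steps, Python scripts to look and compute and a tool call to move; the robot and the scene stay as the last step left them, time stands still between calls to the robot, and variables do not carry over. Pictures are saved under pics/ and viewed, at most 15 in all, crops included, and the job is handed in when it is done.

Besides the shell and the picture viewer there is one more tool, called after "Emit:" as name(argument=value, ...), one argument or row to a line, values as JSON. jog_arm: Moves the arm, as the interface text tells. Its arguments: {"type":"object","properties":{"series":{"type":"array","items":{"type":"array","items":{"type":"number"}}},"newtons":{"type":"number"}},"required":["series"]}

```bash
ls; mkdir -p pics; cat > h.py <<'E'
import numpy as np, cv2
from scipy.spatial.transform import Rotation as R
from workcell import status, viewer, job, models
np.set_printoptions(precision=1,suppress=True)
def cam(name):
    s=status.get_state(); c=viewer.camera(name)
    T=np.eye(4)
    if name=='wrist':
        t=np.eye(4); t[:3,:3]=R.from_quat(s['ee_rot']).as_matrix(); t[:3,3]=s['tcp_pos']; T=t@np.array(c['T_tool_cam'])
    else:
        r=cv2.Rodrigues(np.array(c['rvec'],float))[0]; T[:3,:3]=r.T; T[:3,3]=-r.T@np.array(c['tvec'],float).ravel()
    c['T']=T; return c
def cloud(c):
    z=c['range_z'].astype(float); K=np.array(c['mtx']); v,u=np.mgrid[:480,:640]
    p=np.stack([(u-K[0,2])/K[0,0]*z,(v-K[1,2])/K[1,1]*z,z],-1)@c['T'][:3,:3].T+c['T'][:3,3]
    p[z<=0]=np.nan; return p
def spot(name,c,label):
    return [(round(d['p'],2),c['T'][:3,:3]@np.array(d['centre'])+c['T'][:3,3]) for d in models.spot_in(name,label)[:3]]
E
cat > a.py <<'E'
from h import *
print(status.get_state())
for n in ['top','side']:
    c=cam(n); cv2.imwrite(f'pics/{n}0.png',c['img']); np.save(f'{n}0.npy',cloud(c)); print(n,c['T'][:3,3],c['T'][:3,2])
    for l in ['flask','flask_lid','spatula','blade_tip','lid_lip','rest','cast_yellow','cast_white','bur_stand_purple','beaker']:
        print(l,spot(n,c,l))
E
python3 a.py
```

```text
pics
{'time': 0.0, 'qpos': array([ 1.1,  0.4,  0. ,  1.6, -0. ,  1.2, -0. ]), 'dq': array([-0., -0.,  0.,  0.,  0.,  0.,  0.]), 'tau': array([  0. , -43.3,   1. , -25. ,   0. ,   0. ,   0. ]), 'tcp_pos': array([ 223. , -609.5,  229.9]), 'ee_rot': array([ 1. ,  0.2, -0. , -0. ]), 'ft_force': array([-0.5,  0.3,  0.2]), 'wrist_torque': array([ 0. ,  0. , -0.1]), 'finger_force': 0.0, 'finger_gap': 0.9955889525878032}
top [ 303.4  -40.8 1492.1] [ 0.2  0.  -1. ]
flask [(0.73, array([526.9, 258.6, 101.2]))]
flask_lid [(0.75, array([532.5, 260.6, 103.8]))]
spatula [(0.71, array([ 432.5, -170.2,   26.6])), (0.35, array([ 452.7, -227. ,    5.5]))]
blade_tip [(0.84, array([ 429.5, -170.8,   26.5]))]
lid_lip [(0.62, array([537. , 264. ,  97.9]))]
rest [(0.94, array([ 454.4, -230.2,    3.9]))]
cast_yellow [(0.63, array([ 676.3, -102.8,   12.7]))]
cast_white [(0.89, array([ 469.7, -419.7,   13. ]))]
bur_stand_purple [(0.73, array([620.8,  76.1,  13. ]))]
beaker [(0.93, array([ 602.1, -443.5,    9.8]))]
side [179.4 975.6 525.9] [ 0.3 -0.9 -0.4]
flask [(0.57, array([516.1, 307. ,  68.6])), (0.49, array([ 462.6, -247.6,   10.4]))]
flask_lid [(0.9, array([526.5, 300.9,  98.4]))]
spatula [(0.52, array([ 424.4, -157.8,   23.3]))]
blade_tip [(0.52, array([ 425.6, -156.8,   29.5]))]
lid_lip [(0.77, array([524. , 300.1, 103.8]))]
rest [(0.68, array([ 462.6, -248.6,    8.3]))]
cast_yellow [(0.53, array([675.7, -85.7,  12.4]))]
cast_white [(0.64, array([ 471.5, -400.7,   16.5]))]
bur_stand_purple [(0.39, array([624.8,  82.6,  46.4]))]
beaker [(0.88, array([ 588.7, -412.8,   35.4]))]
```

View pics/top0.png

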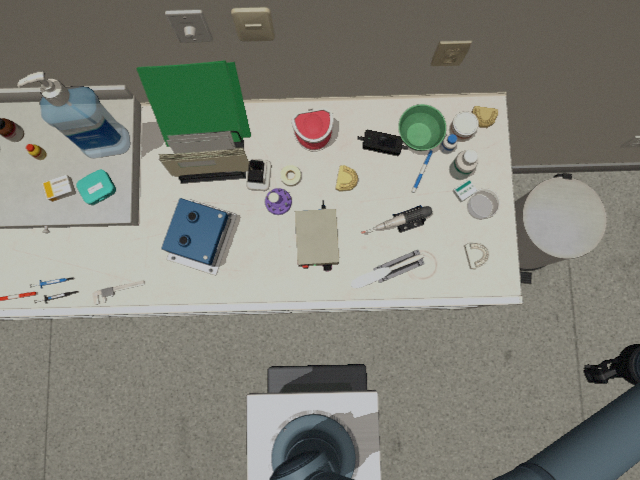

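View pics/side0.png

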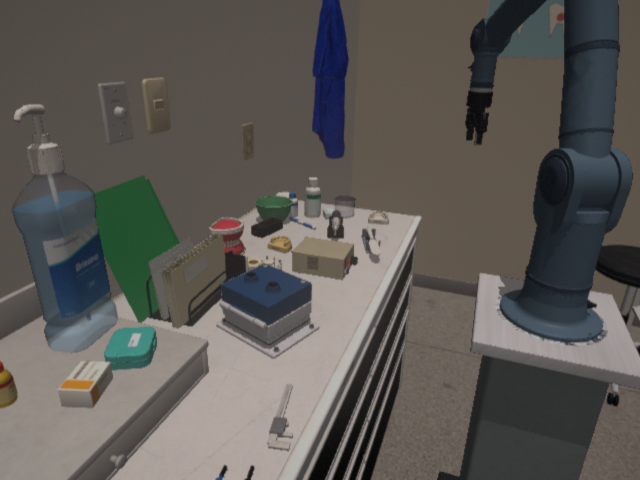

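The top view shows the flask at (197,235) turned a little, the spatula on its rest from (355,285) to (425,252), the yellow cast at (346,178) and the white cast at front right (477,255). The side view shows the lid shut, with its slot side facing the robot.

```bash
cat > b.py <<'E'
from h import *
p=np.load('top0.npy')
def reg(x0,x1,y0,y1,z0,z1):
    m=(p[...,0]>x0)&(p[...,0]<x1)&(p[...,1]>y0)&(p[...,1]<y1)&(p[...,2]>z0)&(p[...,2]<z1); return p[m]
q=reg(440,640,170,350,94,106); print('lid',len(q),np.median(q[:,2]),cv2.minAreaRect(q[:,:2].astype(np.float32)))
q=reg(420,660,150,370,3,12); print('flange',len(q),cv2.minAreaRect(q[:,:2].astype(np.float32)))
q=reg(380,540,-340,-120,20,34); print('spat',len(q),np.median(q[:,2]),cv2.minAreaRect(q[:,:2].astype(np.float32)))
b=q[q[:,1]>-200]; print('blade',len(b),b.mean(0),b.min(0),b.max(0))
c,s,v=np.linalg.svd(q[:,:2]-q[:,:2].mean(0)); print(v[0],np.degrees(np.arctan2(v[0,1],v[0,0])))
q=reg(600,760,-170,-50,5,40); print('cast',len(q),np.percentile(q[:,2],95),cv2.minAreaRect(q[:,:2].astype(np.float32)))
q=reg(480,620,-140,0,20,90); print('box',np.percentile(q[:,2],95),cv2.minAreaRect(q[:,:2].astype(np.float32)))
q=reg(300,400,-100,0,-20,20); print('bench',q.mean(0))
E
python3 b.py
```

```text
lid 2427 100.82852688688718 ((538.1807861328125, 266.7165832519531), (122.24176025390625, 130.4161376953125), 70.88155364990234)
flange 1201 ((540.2255859375, 260.5147399902344), (239.3365936279297, 218.70257568359375), 0.0470607653260231)
spat 533 27.841207813530445 ((442.1314697265625, -203.30917358398438), (95.70231628417969, 173.21746826171875), 46.520851135253906)
blade 346 [ 425.6 -158.7   27.2] [ 399.4 -199.8   20. ] [ 451.8 -120.2   33.9]
[-0.4  0.9] 111.77068192107501
cast 641 31.219225400669302 ((679.5943603515625, -111.09494018554688), (158.85179138183594, 119.6658706665039), 0.8036958575248718)
box 66.23367110639029 ((530.0810546875, -45.70317077636719), (140.02256774902344, 128.39369201660156), 48.6812858581543)
bench [374.4 -49.6   0.5]
```

```bash
python3 - <<'E'
import cv2,numpy as np
a=cv2.imread('pics/top0.png')[190:285,150:250]; b=cv2.imread('pics/side0.png')[255:355,205:325]
a=cv2.resize(a,(400,380),interpolation=3); b=cv2.resize(b,(400,380),interpolation=3)
cv2.imwrite('pics/crop0.png',np.hstack([a,b]))
E
python3 -c "
from h import *
c=cam('wrist');print(np.array(c['T_tool_cam']),c['mtx'])"
```

```text
[[  -0.    -1.    -0.3   65.8]
 [   1.    -0.    -0.    -0.4]
 [   0.    -0.3    1.  -142.3]
 [   0.     0.     0.     1. ]] [[417.7   0.  315.5]
 [  0.  417.7 235. ]
 [  0.    0.    1. ]]
```

View pics/crop0.png

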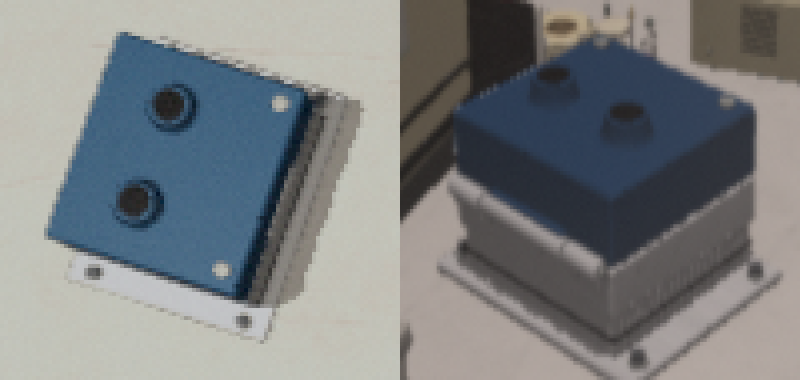

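The crop shows the flange ears on the robot side and the hinge bar on the far +y side. So the slot faces world -y, and the flask's x axis is at about 71°.

```bash
cat >> h.py <<'E'
def pose(x,y,z,yaw,pitch=0):
    # tool x at heading yaw (deg), tool z down; pitch>0 raises tool x
    r=R.from_euler('z',yaw,degrees=True)*R.from_euler('y',-pitch,degrees=True)*R.from_euler('x',180,degrees=True)
    return np.array([x,y,z],float),r
def rel(tgt,base=None):
    if base is None:
        s=status.get_state(); base=(np.array(s['tcp_pos']),R.from_quat(s['ee_rot']))
    d=base[1].inv()*tgt[1]
    v=d.as_rotvec(degrees=True)
    print('row',np.round(v,1).tolist(),np.round(base[1].inv().apply(tgt[0]-base[0])/10,2).tolist())
E
python3 -c "
from h import *
print(R.from_quat(status.get_state()['ee_rot']).as_matrix())
rel(pose(450,-235,230,112))"
```

```text
[[ 0.9  0.3  0. ]
 [ 0.3 -0.9 -0. ]
 [ 0.   0.  -1. ]]
row [0.0, -0.0, -91.9] [34.18, -27.46, 0.13]
```

Emit:
jog_arm(
  series=[
    [0,0,-91.9,34.2,-27.5,0,1],
    [0,0,-91.9,34.2,-27.5,0,1],
    [0,0,-91.9,34.2,-27.5,0,1],
    [0,0,-91.9,34.2,-27.5,0,1],
    [0,0,-91.9,34.2,-27.5,0,1],
    [0,0,-91.9,34.2,-27.5,0,1],
    [0,0,-91.9,34.2,-27.5,0,1],
    [0,0,-91.9,34.2,-27.5,0,1],
    [0,0,-91.9,34.2,-27.5,0,1],
    [0,0,-91.9,34.2,-27.5,0,1],
    [0,0,-91.9,34.2,-27.5,0,1],
    [0,0,-91.9,34.2,-27.5,0,1],
    [0,0,-91.9,34.2,-27.5,0,1],
    [0,0,-91.9,34.2,-27.5,0,1],
  ],
)

```text
time: 2.32
tcp_pos: [450.5, -233.9, 231.5]
ee_rot: [0.558, 0.83, -0.0, 0.0]
ft_force: [1.2, -1.1, -0.1]
finger_gap: 1.002
finger_force: 0.0
```

```bash
cat > c.py <<'E'
from h import *
print(status.get_state()['qpos'],status.get_state()['tcp_pos'])
c=cam('wrist'); cv2.imwrite('pics/w1.png',c['img']); p=cloud(c); np.save('w1.npy',p)
for l in ['spatula','rest']: print(l,spot('wrist',c,l))
m=(p[...,2]>16)&(p[...,2]<45)&(np.hypot(p[...,0]-450,p[...,1]+225)<170)
n,lab,st,ce=cv2.connectedComponentsWithStats(m.astype(np.uint8))
for i in range(1,n):
    if st[i,4]>300: q=p[lab==i]; print(st[i],q.mean(0),cv2.minAreaRect(q[:,:2].astype(np.float32)))
E
python3 c.py
```

```text
[ 0.8  0.1 -0.4  1.9  0.1  1.1  0.7] [ 450.5 -233.9  231.5]
spatula [(0.89, array([ 430.5, -159. ,   26.9]))]
rest [(0.74, array([ 450.9, -221.7,    6.5]))]
[ 404    0   92   52 1148] [490.7 -73.5  30.9] ((491.732177734375, -73.680419921875), (13.286416053771973, 68.62124633789062), 80.6861343383789)
[ 299   22   48  244 6058] [ 434.  -177.2   27.8] ((439.36737060546875, -192.38209533691406), (37.51673126220703, 193.92849731445312), 21.810754776000977)
```

View pics/w1.png

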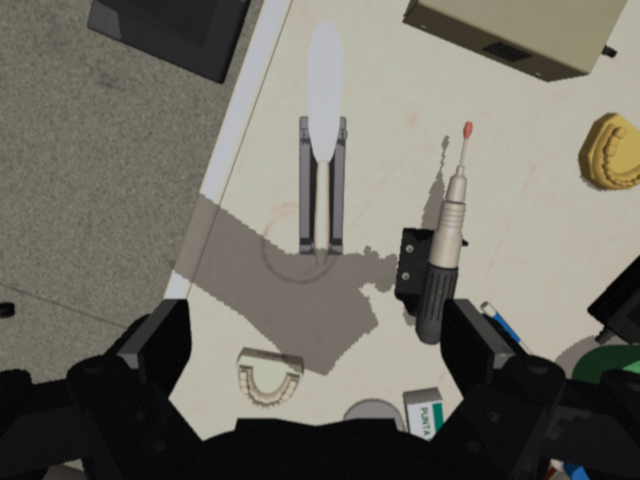

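The wrist view shows the spatula from its tip at (325,25) to its handle end at (320,265). The fitted length is 194 mm, as it should be, with its middle at (439.4,-192.4) and its heading 111.8°.

```bash
python3 -c "
from h import *
rel(pose(456.1,-234.2,10.5,111.8))"
```

```text
row [-0.0, 0.0, 0.0] [-0.15, 0.62, 22.08]
```

Emit:
jog_arm(
  series=[
    [0,0,0,-0.15,0.6,4,0.6],
    [0,0,0,-0.15,0.6,8,0.6],
    [0,0,0,-0.15,0.6,12,0.6],
    [0,0,0,-0.15,0.6,16,0.6],
    [0,0,0,-0.15,0.6,18,0.6],
    [0,0,0,-0.15,0.6,20,0.6],
    [0,0,0,-0.15,0.6,21,0.6],
    [0,0,0,-0.15,0.6,22,0.6],
    [0,0,0,-0.15,0.6,22,0.6],
    [0,0,0,-0.15,0.6,22,0.6],
  ],
  newtons=80,
)

```text
time: 3.3
tcp_pos: [456.6, -234.2, 11.7]
ee_rot: [0.56, 0.829, 0.0, 0.0]
ft_force: [-0.3, -0.7, 1.1]
finger_gap: 0.602
finger_force: 0.0
```

Emit:
jog_arm(
  series=[
    [0,0,0,0,0,0,0.3],
    [0,0,0,0,0,0,0],
    [0,0,0,0,0,0,0],
    [0,0,0,0,0,0,0],
    [0,0,0,0,0,0,0],
    [0,0,0,0,0,0,0],
    [0,0,0,0,0,0,0],
    [0,0,0,0,0,0,0],
  ],
  newtons=80,
)

```text
time: 3.97
tcp_pos: [457.3, -234.2, 12.5]
ee_rot: [0.559, 0.829, 0.0, 0.001]
ft_force: [-0.4, 0.4, 5.5]
finger_gap: 0.107
finger_force: 78.3
```

Emit:
jog_arm(
  series=[
    [0,0,0,0,0,-0.5,0],
    [0,0,0,0,0,-2,0],
    [0,0,0,0,0,-5,0],
    [0,0,0,0,0,-9,0],
    [0,0,0,0,0,-12,0],
    [0,0,0,0,0,-12,0],
    [0,0,0,0,0,-12,0],
  ],
)

```text
time: 4.55
tcp_pos: [457.7, -234.6, 133.6]
ee_rot: [0.559, 0.829, 0.0, 0.003]
ft_force: [1.4, 1.0, 0.4]
finger_gap: 0.106
finger_force: 78.2
```

```bash
cat > d.py <<'E'
from h import *
import sys
s=status.get_state(); print(s['qpos'],s['tcp_pos'],s['finger_gap'],s['ft_force'])
c=cam('wrist'); cv2.imwrite(f'pics/{sys.argv[1]}.png',c['img']); p=cloud(c)
r=R.from_quat(s['ee_rot']); t=r.inv().apply((p-s['tcp_pos']).reshape(-1,3)).reshape(p.shape)
# spatula in tool frame: x forward 20..200, |y|<25, z in -60..10
m=(t[...,0]>25)&(t[...,0]<190)&(abs(t[...,1])<30)&(t[...,2]>-60)&(t[...,2]<15)
q=t[m]; print(len(q))
for a in range(30,190,15):
    k=q[(q[:,0]>=a)&(q[:,0]<a+15)]
    if len(k)>5: print(a,len(k),np.median(k,0),k[:,1].min(),k[:,1].max())
print('max x',np.sort(q[:,0])[-5:])
E
python3 d.py w2
```

```text
[ 0.8  0.3 -0.4  2.   0.1  0.9  0.7] [ 457.7 -234.6  133.6] 0.10635081271394091 [1.4 1.  0.4]
18448
30 1800 [ 38.8  -0.5 -15. ] -8.676862938396804 7.7880837362562865
45 3229 [ 53.3  -0.5 -14.4] -11.959131983678741 11.196741305139119
60 4440 [ 67.8  -0.2 -14.5] -13.074520544631692 12.3758608683017
75 5073 [ 82.7  -0.5 -14.6] -13.307055318114584 12.594591782277694
90 3400 [ 94.7  -0.2 -14.6] -13.495349897315313 12.931152279505579
max x [99.3 99.3 99.3 99.3 99.6]
```

```bash
python3 -c "
from h import *
rel(pose(455,30,160,70.9,25))"
```

```text
row [-8.9, 24.0, 40.4] [24.51, 9.79, -2.85]
```

Emit:
jog_arm(
  series=[
    [0,0,0,2,0.8,-1.5,0],
    [-8.9,24,40.4,24.5,9.8,-2.9,0],
    [-8.9,24,40.4,24.5,9.8,-2.9,0],
    [-8.9,24,40.4,24.5,9.8,-2.9,0],
    [-8.9,24,40.4,24.5,9.8,-2.9,0],
    [-8.9,24,40.4,24.5,9.8,-2.9,0],
    [-8.9,24,40.4,24.5,9.8,-2.9,0],
    [-8.9,24,40.4,24.5,9.8,-2.9,0],
    [-8.9,24,40.4,24.5,9.8,-2.9,0],
    [-8.9,24,40.4,24.5,9.8,-2.9,0],
    [-8.9,24,40.4,24.5,9.8,-2.9,0],
  ],
)

```text
time: 5.52
tcp_pos: [454.9, 29.2, 159.5]
ee_rot: [0.795, 0.566, 0.176, -0.127]
ft_force: [0.7, 0.1, 0.3]
finger_gap: 0.11
finger_force: 78.2
```

```bash
cat > e.py <<'E'
from h import *
s=status.get_state(); print(s['qpos'],s['tcp_pos'],s['ee_rot'])
c=cam('wrist'); cv2.imwrite('pics/w3.png',c['img']); p=cloud(c); np.save('w3.npy',p)
for l in ['flask','flask_lid','lid_lip']: print(l,spot('wrist',c,l))
for l,(x0,x1,y0,y1,z0,z1) in dict(lid=(440,650,160,360,97,107),box=(430,620,-100,40,55,80)).items():
    m=(p[...,0]>x0)&(p[...,0]<x1)&(p[...,1]>y0)&(p[...,1]<y1)&(p[...,2]>z0)&(p[...,2]<z1); q=p[m]
    if len(q): print(l,len(q),np.median(q[:,2]),cv2.minAreaRect(q[:,:2].astype(np.float32)),cv2.boxPoints(cv2.minAreaRect(q[:,:2].astype(np.float32))))
E
python3 e.py
```

```text
[ 0.7  0.1 -0.5  2.2 -0.5  0.8  0.1] [454.9  29.2 159.5] [ 0.8  0.6  0.2 -0.1]
flask [(0.92, array([548.1, 206.9,  34. ]))]
flask_lid [(0.71, array([549. , 201.3,  69.2]))]
lid_lip [(0.65, array([547.2, 200.9,  72.6]))]
box 19170 60.900990347720935 ((536.7874145507812, -21.587779998779297), (106.91938781738281, 101.900634765625), 2.070286512374878) [[481.5  27.4]
 [485.2 -74.4]
 [592.1 -70.6]
 [588.4  31.3]]
```

View pics/w3.png

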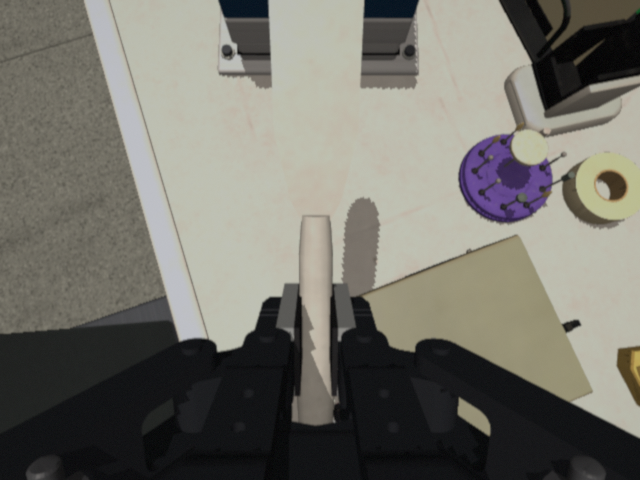

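The picture shows the flask's front flange edge, with corners near (219,73) and (418,75), the blade in line with its middle, and the beige box clear to the right.

```bash
python3 - <<'E'
from h import *
p=np.load('w3.npy')
u0=np.array([np.cos(np.radians(70.9)),np.sin(np.radians(70.9))]); n0=np.array([-u0[1],u0[0]])
O=np.array([538.2,266.7])
d=p[...,:2]-O; a=d@u0; b=d@n0
m=(p[...,2]>4)&(p[...,2]<10.5)&(a>-80)&(a<-50)&(abs(b)<95)
print('flange a,b range',m.sum(),np.percentile(a[m],[1,50,99]),np.percentile(b[m],[0.5,50,99.5]))
fr=[]
for lo in range(-80,81,10):
    k=m&(b>lo)&(b<lo+10)
    if k.sum()>20: fr.append((lo+5,a[k].min()))
fr=np.array(fr); print(fr); print(np.polyfit(fr[:,0],fr[:,1],1))
# body front face points z 20..55
k=(p[...,2]>15)&(p[...,2]<50)&(a>-75)&(a<-45)&(abs(b)<70)
print('face',k.sum(),np.polyfit(b[k],a[k],1) if k.sum()>50 else 0, np.percentile(b[k],[.5,99.5]))
k=(p[...,2]>80)&(p[...,2]<95)&(a>-75)&(a<-45)&(abs(b)<70)
print('lid face',k.sum(),np.polyfit(b[k],a[k],1) if k.sum()>50 else 0, np.percentile(b[k],[.5,99.5]))
E
```

```text
flange a,b range 1740 [-64.8 -59.  -50.3] [-81.2 -37.2  80.9]
[[-75.  -65. ]
 [-65.  -65.3]
 [-55.  -65.2]
 [-45.  -65. ]
 [-35.  -65. ]
 [ 35.  -64.9]
 [ 45.  -65. ]
 [ 55.  -64.6]
 [ 65.  -64.5]
 [ 75.  -64.6]
 [ 85.  -63.7]]
[  0.  -64.8]
face 2058 [  0.  -57.3] [-63.7  63.8]
lid face 19 0 [-56.3  60.8]
```

```bash
python3 -c "
from h import *
rel(pose(467.5,62.5,100,70.9));rel(pose(467.5,62.5,49.2,70.9))"
```

```text
row [-0.1, -25.1, 0.0] [0.6, 0.04, 6.95]
row [-0.1, -25.1, 0.0] [-1.55, 0.04, 11.55]
```

Emit:
jog_arm(
  series=[
    [0,-7,0,0.2,0,2,0],
    [0,-14,0,0.4,0,4,0],
    [0,-21,0,0.6,0,6,0],
    [-0.1,-25.1,0,0.6,0.05,7,0],
    [-0.1,-25.1,0,-0.3,0.05,9,0],
    [-0.1,-25.1,0,-1.1,0.05,10.6,0],
    [-0.1,-25.1,0,-1.55,0.05,11.55,0],
    [-0.1,-25.1,0,-1.55,0.05,11.55,0],
    [-0.1,-25.1,0,-1.55,0.05,11.55,0],
  ],
)

```text
time: 6.47
tcp_pos: [467.7, 64.7, 49.4]
ee_rot: [0.814, 0.58, 0.001, -0.001]
ft_force: [-1.0, 3.7, 2.7]
finger_gap: 0.11
finger_force: 78.8
```

```bash
cat > f.py <<'E'
from h import *
s=status.get_state(); print(s['qpos'],s['tcp_pos'],s['ft_force'])
r=R.from_quat(s['ee_rot']).as_matrix(); print(r.T[:, 2], np.degrees(np.arctan2(r[1,0],r[0,0])),'pitch',np.degrees(np.arcsin(r[2,0])))
M=np.array([518.8,210.5,60]); u=np.array([np.cos(np.radians(70.9)),np.sin(np.radians(70.9)),0])
tip=s['tcp_pos']+r@[142,0,-13.6]; d=tip-M; print('tip rel mouth: fwd %.1f lat %.1f z %.1f'%(d@u,d@np.array([-u[1],u[0],0]),d[2]))
c=cam('side'); cv2.imwrite('pics/s4.png',cv2.resize(c['img'][220:370,190:390],(800,600),interpolation=3))
E
python3 f.py
```

```text
[ 0.2  0.4 -0.5  2.1  0.2  0.7 -0.8] [467.7  64.7  49.4] [-1.   3.7  2.7]
[ 0.  0. -1.] 70.9287321146506 pitch 0.11207756827308298
tip rel mouth: fwd -12.6 lat 0.7 z 3.3
```

View pics/s4.png

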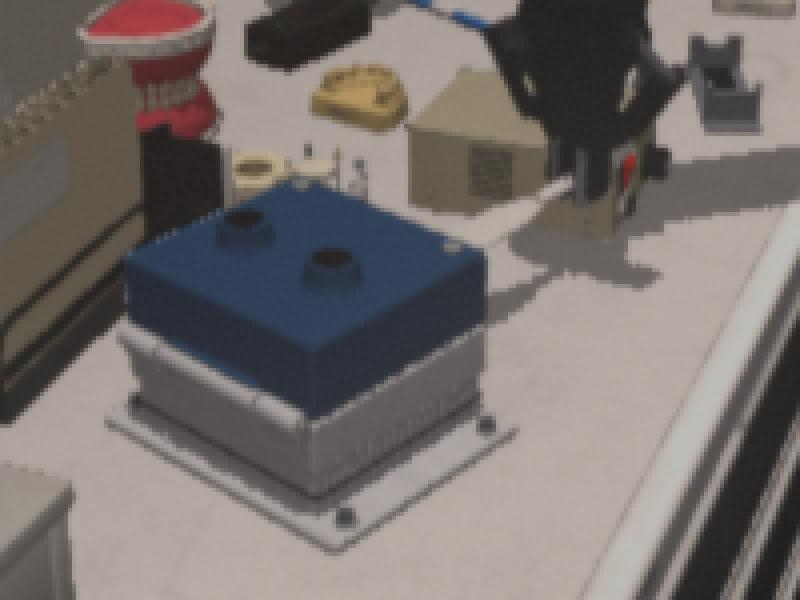

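The side view shows the blade level, pointing at the middle of the front face (about (480,235)) and clear of the box.

Emit:
jog_arm(
  series=[
    [0,0,0,0.5,-0.05,0.03,0],
    [0,0,0,1,-0.05,0.05,0],
    [0,0,0,1.5,-0.05,0.05,0],
    [0,0,0,2,-0.05,0.05,0],
    [0,0,0,2.5,-0.05,0.05,0],
    [0,0,0,2.5,-0.05,0.05,0],
  ],
)

```text
time: 7.02
tcp_pos: [473.3, 83.8, 47.5]
ee_rot: [0.815, 0.579, -0.003, 0.001]
ft_force: [0.4, 0.9, 0.3]
finger_gap: 0.112
finger_force: 78.3
```

Emit:
jog_arm(
  series=[
    [0,0,0,0.5,0,0,0],
    [0,0,0,1,0,0,0],
    [0,0,0,1.5,0,0,0],
    [0,0,0,2,0,0,0],
    [0,0,0,2.5,0,0,0],
    [0,0,0,3,0,0,0],
    [0,0,0,3.3,0,0,0],
    [0,0,0,3.3,0,0,0],
  ],
)

```text
time: 7.68
tcp_pos: [485.8, 119.3, 48.7]
ee_rot: [0.814, 0.581, 0.0, 0.0]
ft_force: [-0.6, 0.3, -0.6]
finger_gap: 0.107
finger_force: 78.3
```

```bash
python3 f.py; python3 d.py w5
```

```text
[ 0.1  0.4 -0.5  2.1  0.3  0.7 -0.9] [485.8 119.3  48.7] [-0.6  0.3 -0.6]
[ 0.  0. -1.] 71.01926444715527 pitch 0.019830994383533206
tip rel mouth: fwd 45.0 lat 1.6 z 2.4
[ 0.1  0.4 -0.5  2.1  0.3  0.7 -0.9] [485.6 118.6  48.6] 0.1083843076004009 [-0.  -0.4 -0.4]
20602
30 1817 [ 38.9  -0.8 -14.4] -8.850977124390955 7.657451659987248
45 3286 [ 53.4  -0.5 -13.7] -12.307504067075111 11.025007099651667
60 4374 [ 67.7  -0.5 -13.6] -13.266730705553934 12.175848430960961
75 4993 [ 82.7  -0.4 -13.5] -13.412244421982011 12.50257267855919
90 5624 [ 97.7   0.1 -12.7] -29.997002806966446 29.92666050818915
max x [100.  100.  100.  100.1 100.2]
```

Emit:
jog_arm(
  series=[
    [0,2.5,0,0.07,0,0.52,0],
    [0,5,0,0.15,0,0.95,0],
    [0,7.5,0,0.26,0,1.37,0],
    [0,10,0,0.37,0,1.78,0],
    [0,12.5,0,0.51,0,2.19,0],
    [0,15,0,0.66,0,2.59,0],
    [0,16.5,0,0.76,0,2.83,0],
    [0,18,0,0.87,0,3.07,0],
    [0,19,0,0.94,0,3.22,0],
    [0,20,0,1.02,0,3.38,0],
    [0,20,0,1.02,0,3.38,0],
  ],
)

```text
time: 8.7
tcp_pos: [488.7, 127.1, 14.4]
ee_rot: [0.803, 0.571, 0.141, -0.101]
ft_force: [0.5, -0.5, 0.4]
finger_gap: 0.106
finger_force: 78.4
```

```bash
cat > g.py <<'E'
from h import *
import sys
s=status.get_state(); print(s['qpos'],s['tcp_pos'],s['ft_force'],s['wrist_torque'])
r=R.from_quat(s['ee_rot']).as_matrix(); print('pitch',np.degrees(np.arcsin(r[2,0])))
M=np.array([518.8,210.5,60]); u=np.array([np.cos(np.radians(70.9)),np.sin(np.radians(70.9)),0]);n=np.array([-u[1],u[0],0])
O=M+60*u
tip=s['tcp_pos']+r@[142,0,-13.6]; d=tip-O; print('tip flask frame %.1f %.1f z %.1f'%(d@u,d@n,tip[2]))
for nm in ['top','side']:
    c=cam(nm); p=cloud(c); a=(p-O)@u; b=(p-O)@n; z=p[...,2]
    # lid roof plane fit (near-blue pixels)
    im=c['img'].astype(int); m=(im[...,0]>im[...,2]+15)&(abs(b)<66)&(a>-75)&(a<220)&(z>60)
    ks=[]
    if m.sum()>100:
        q=np.c_[a[m],b[m],z[m]]
        rng=np.random.default_rng(0); best=(0,)
        for _ in range(300):
            t=q[rng.choice(len(q),3,False)]; nn=np.cross(t[1]-t[0],t[2]-t[0]); l=np.linalg.norm(nn)
            if l<200: continue
            nn/=l
            if abs(nn[1])>.15: continue
            k=(abs((q-t[0])@nn)<2).sum()
            if k>best[0]: best=(k,nn*np.sign(nn[2] or 1))
        print(nm,len(q),best,'plane angle',np.degrees(np.arctan2(-best[1][0],best[1][2])) if best[0] else None, 'z max',np.percentile(q[:,2],99),'a range',np.percentile(q[:,0],[1,99]))
if len(sys.argv)>1: cv2.imwrite(f'pics/{sys.argv[1]}.png',cv2.resize(c['img'][190:370,180:420],(800,600),interpolation=3))
E
python3 g.py
```

```text
[ 0.5  0.5 -0.7  2.2  0.   0.4 -0.5] [488.7 127.1  14.4] [ 0.5 -0.5  0.4] [-0.2  0.1  0. ]
pitch 20.0054227781605
tip flask frame -19.9 1.0 z 75.7
top 2752 (np.int64(1159), array([ 0., -0.,  1.])) plane angle -2.1156493797449505 z max 116.98787110742168 a range [-59.9  58.4]
side 2259 (np.int64(1793), array([0.1, 0. , 1. ])) plane angle -2.9896705720877788 z max 115.69476410177114 a range [-52.5  64.2]
```

Emit:
jog_arm(
  series=[
    [0,0,0,0.1,0,-0.3,0],
    [0,0,0,0.25,0,-0.6,0],
    [0,0,0,0.54,0,-1.16,0],
    [0,0,0,1.05,0,-1.68,0],
    [0,0,0,1.58,0,-2.19,0],
    [0,0,0,2.15,0,-2.65,0],
    [0,0,0,2.72,0,-3.12,0],
    [0,0,0,2.72,0,-3.12,0],
  ],
  newtons=100,
)

```text
time: 9.47
tcp_pos: [494.7, 143.5, 55.2]
ee_rot: [0.801, 0.572, 0.143, -0.1]
ft_force: [1.0, 3.0, -3.3]
finger_gap: 0.104
finger_force: 100.3
```

```bash
python3 g.py s6
```

```text
[ 0.5  0.4 -0.8  2.2 -0.   0.5 -0.5] [494.7 143.5  55.2] [ 1.   3.  -3.3] [-0.3  0.2  0.1]
pitch 20.051341723519503
tip flask frame -2.5 1.4 z 116.6
top 2691 (np.int64(1208), array([ 0.3, -0. ,  0.9])) plane angle -20.306924460614127 z max 142.86506482971487 a range [-50.7  69.9]
side 2984 (np.int64(2353), array([ 0.3, -0. ,  0.9])) plane angle -20.063013961948624 z max 140.44733141399215 a range [-34.4  74.9]
```

View pics/s6.png

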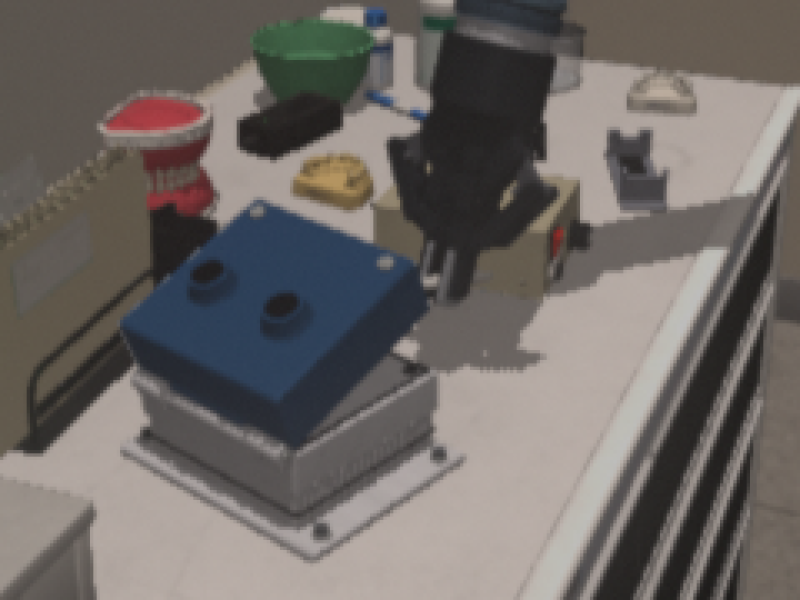

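The picture shows the lid free and raised about 20° on the blade, so I'm carrying on along the arc.

Emit:
jog_arm(
  series=[
    [0,0,0,0.65,0,-0.4,0],
    [0,0,0,1.31,0,-0.73,0],
    [0,0,0,2.0,0,-1.0,0],
    [0,0,0,2.74,0,-1.21,0],
    [0,0,0,3.5,0,-1.35,0],
    [0,0,0,4.25,0,-1.44,0],
    [0,0,0,5.0,0,-1.44,0],
    [0,0,0,5.79,0,-1.4,0],
    [0,0,0,6.55,0,-1.27,0],
    [0,0,0,7.33,0,-1.1,0],
    [0,0,0,8.1,0,-0.83,0],
    [0,0,0,8.8,0,-0.52,0],
    [0,0,0,9.5,0,-0.14,0],
    [0,0,0,10.19,0,0.27,0],
    [0,0,0,10.8,0,0.7,0],
    [0,0,0,10.8,0,0.7,0],
  ],
)

```text
time: 10.9
tcp_pos: [527.5, 242.5, 83.7]
ee_rot: [0.801, 0.572, 0.142, -0.101]
ft_force: [-0.9, 1.4, 0.2]
finger_gap: 0.097
finger_force: 101.8
```

```bash
python3 g.py s7
```

```text
[ 0.3  0.4 -0.7  2.   0.   0.5 -0.7] [527.5 242.5  83.7] [-0.9  1.4  0.2] [-0.2  0.2  0.1]
pitch 20.060807822293917
tip flask frame 101.8 2.7 z 145.2
top 1737 (np.int64(507), array([ 0., -0.,  1.])) plane angle -2.710426245877946 z max 188.65771377622585 a range [ 64.7 108.8]
side 2793 (np.int64(1301), array([-1.,  0.,  0.])) plane angle 87.84771916003272 z max 296.0541580445706 a range [-72.5 120.5]
```

Emit:
jog_arm(
  series=[
    [0,0,0,0.33,0,0.29,0],
    [0,0,0,0.66,0,0.58,0],
    [0,0,0,1.0,0,0.87,0],
    [0,0,0,1.2,0,0.94,0],
    [0,0,0,1.4,0,1.0,0],
    [0,0,0,1.4,0,1.0,0],
  ],
)

```text
time: 11.5
tcp_pos: [532.7, 256.5, 79.1]
ee_rot: [0.802, 0.572, 0.141, -0.101]
ft_force: [0.3, 0.3, -0.8]
finger_gap: 0.065
finger_force: 97.6
```

```bash
python3 g.py s8
```

```text
[ 0.2  0.5 -0.7  2.   0.1  0.5 -0.8] [532.7 256.5  79.1] [ 0.3  0.3 -0.8] [-0.5  0.1 -0. ]
pitch 19.98450908375452
tip flask frame 116.8 2.2 z 140.4
top 2087 (np.int64(472), array([ 0.2, -0. ,  1. ])) plane angle -10.988030070148733 z max 184.2701985095466 a range [ 65.1 123.5]
side 2249 (np.int64(913), array([ 0.2, -0. ,  1. ])) plane angle -12.203715214939823 z max 392.15676417161853 a range [-74.2 127.9]
```

View pics/s8.png

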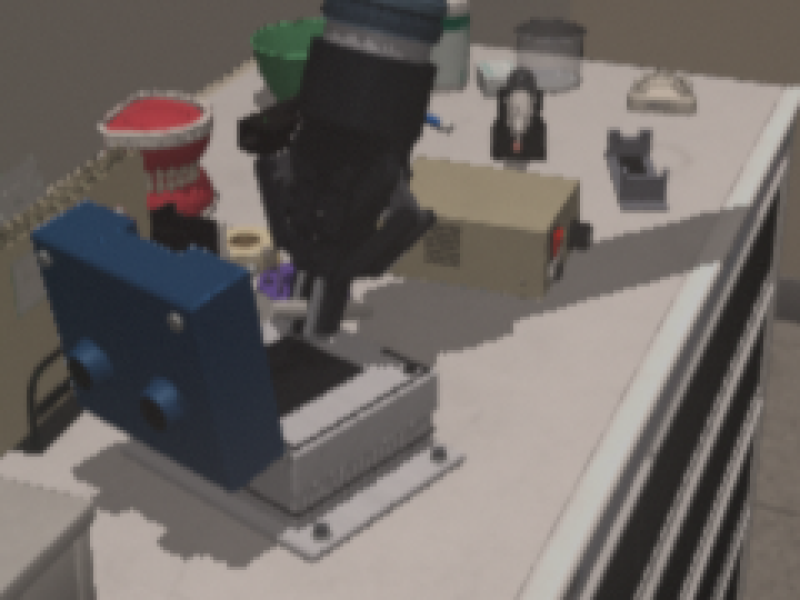

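The lid is back at its stop, but the gap has dropped to about 5.5 mm, so the spatula may be slipping in the grip. I'll check that before moving.

```bash
python3 d.py w9
```

```text
[ 0.2  0.5 -0.7  2.   0.1  0.5 -0.8] [532.5 256.   79. ] 0.05965075784422168 [-0.   0.  -1.1]
6629
30 996 [ 36.8  -0.7 -21.6] -4.154228126915945 2.6568449387493933
45 1130 [ 53.3  -0.4 -23. ] -4.190422271738893 2.7623614563394283
60 1534 [ 67.8  -0.2 -24.4] -4.482090536252388 3.1294677310613905
75 1767 [ 82.9  -0.2 -25.5] -4.597079412918624 3.2114989753346057
90 809 [ 93.1  -1.2 -21.9] -4.550986267938279 3.1770817797715356
max x [99.3 99.5 99.6 99.9 99.9]
```

View pics/w9.png

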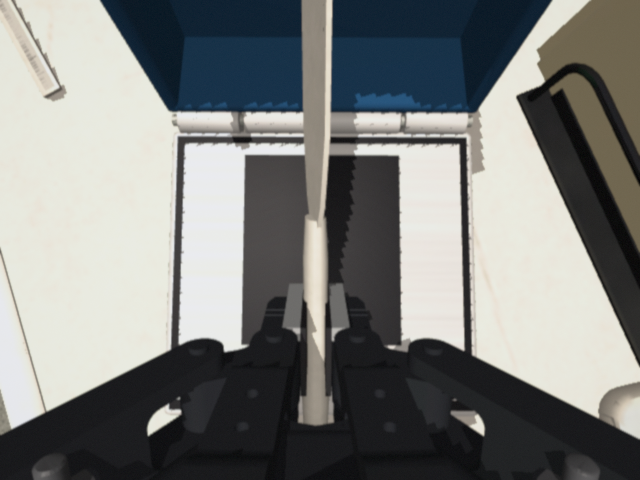

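The wrist view shows the lid fully back, the pad uncovered, and the spatula still held but rolled onto its edge along (316,0)-(316,420). I'll back it out and lay it on the open bench in front of the flask.

Emit:
jog_arm(
  series=[
    [0,0,0,-0.8,0,-0.07,0],
    [0,0,0,-2,0,-0.17,0],
    [0,0,0,-3.1,0,-0.27,0],
    [0,0,0,-5.2,0,-1.04,0],
    [0,0,0,-7.3,0,-1.8,0],
    [0,0,0,-9.4,0,-2.57,0],
    [0,0,0,-11.5,0,-3.35,0],
    [0,0,0,-11.5,0,-3.35,0],
  ],
)

```text
time: 12.32
tcp_pos: [492.2, 136.1, 69.5]
ee_rot: [0.805, 0.569, 0.139, -0.1]
ft_force: [0.1, -1.6, -0.6]
finger_gap: 0.068
finger_force: 98.2
```

```bash
python3 d.py w10; python3 g.py; python3 - <<'E'
from h import *
p=np.load('top0.npy')
for y in (0,50,100,200):
    m=(abs(p[...,1]-y)<8)&(abs(p[...,2])<8)&(p[...,0]>250)&(p[...,0]<700); print(y,np.percentile(p[m][:,0],[1,99]))
b=pose(425,70,80,70.9); rel(b); rel(pose(425,70,12,70.9)); rel(pose(425,70,6,70.9))
E
```

```text
[ 0.5  0.4 -0.8  2.1 -0.   0.5 -0.5] [492.2 136.1  69.5] 0.06770280559858802 [ 0.1 -1.6 -0.6]
6656
30 996 [ 36.7  -0.7 -21.9] -4.18135817345787 2.6201659576374325
45 1141 [ 53.2  -0.4 -23.4] -4.216109667104859 2.759035156836086
60 1544 [ 67.9  -0.2 -25. ] -4.474071400418004 3.130590054622929
75 1792 [ 82.9  -0.2 -26.1] -4.623513832855018 3.21391156804718
90 791 [ 93.   -1.2 -22.3] -4.522878549349663 3.139662038588312
max x [99.2 99.3 99.3 99.4 99.6]
[ 0.5  0.4 -0.8  2.1 -0.   0.5 -0.5] [493.2 138.5  70.3] [ 0.5  0.4 -0.6] [-0.3  0.1 -0. ]
pitch 19.828987927693788
tip flask frame -7.4 -0.2 z 131.3
top 2192 (np.int64(504), array([ 0.2, -0. ,  1. ])) plane angle -12.484342121895526 z max 183.96155078923027 a range [ 65.3 123.6]
side 1379 (np.int64(915), array([ 0.2, -0. ,  1. ])) plane angle -10.9478603546526 z max 181.8859304009085 a range [ 89.1 128.2]
0 [350.2 697.1]
50 [353.5 695.2]
100 [352.4 678.6]
200 [352.5 693.2]
row [0.1, -20.0, -0.0] [-8.24, -4.17, -3.91]
row [0.1, -20.0, -0.0] [-10.56, -4.18, 2.48]
row [0.1, -20.0, -0.0] [-10.77, -4.18, 3.04]
```

Emit:
jog_arm(
  series=[
    [0,-4,0,-2.7,-1.4,-1.3,0],
    [0,-8,0,-5.4,-2.8,-2.6,0],
    [0,-14,0,-8.2,-4.2,-3.9,0],
    [0,-20,0,-8.2,-4.2,-3.9,0],
    [0,-20,0,-9,-4.2,-1.8,0],
    [0,-20,0,-9.7,-4.2,0.2,0],
    [0,-20,0,-10.2,-4.2,1.5,0],
    [0,-20,0,-10.56,-4.2,2.5,0],
    [0,-20,0,-10.65,-4.2,2.75,0],
    [0,-20,0,-10.7,-4.2,2.9,0],
    [0,-20,0,-10.7,-4.2,2.9,0],
  ],
)

```text
time: 13.38
tcp_pos: [425.1, 71.2, 7.7]
ee_rot: [0.814, 0.58, 0.0, 0.0]
ft_force: [-0.4, -0.3, -0.0]
finger_gap: 0.068
finger_force: 98.2
```

Emit:
jog_arm(
  series=[
    [0,0,0,0,0,0.15,0],
    [0,0,0,0,0,0.3,0],
    [0,0,0,0,0,0.4,0],
    [0,0,0,0,0,0.4,0],
  ],
)

```text
time: 13.72
tcp_pos: [424.9, 70.4, 3.7]
ee_rot: [0.815, 0.58, 0.0, 0.001]
ft_force: [-0.1, -1.0, -0.3]
finger_gap: 0.066
finger_force: 98.2
```

Emit:
jog_arm(
  series=[
    [0,0,0,0,0,0.1,0.12],
    [0,0,0,0,0,0.1,0.2],
    [0,0,0,0,0,0.1,0.3],
    [0,0,0,0,0,0.1,0.4],
    [0,0,0,0,0,0.1,0.4],
    [0,0,0,0,0,0.1,0.4],
    [0,0,0,0,0,-1,0.4],
    [0,0,0,0,0,-4,0.4],
    [0,0,0,0,0,-8,0.4],
    [0,0,0,0,0,-12,0.4],
    [0,0,0,0,0,-16,0.4],
    [0,0,0,0,0,-17,0.4],
  ],
  newtons=20,
)

```text
time: 14.72
tcp_pos: [428.9, 72.2, 180.2]
ee_rot: [0.814, 0.581, 0.005, 0.004]
ft_force: [1.2, -0.0, 0.2]
finger_gap: 0.4
finger_force: 0.0
```

```bash
cat > k.py <<'E'
from h import *
s=status.get_state(); print(s['qpos'],s['tcp_pos'])
c=cam('wrist'); w=c['img'].copy(); p=cloud(c)
print('spat',spot('wrist',c,'spatula'))
c=cam('top'); t=c['img']; pt=cloud(c); np.save('top11.npy',pt)
print(spot('top',c,'cast_yellow'),spot('top',c,'spatula'))
cv2.imwrite('pics/m11.png',np.hstack([cv2.resize(w,(400,300)),cv2.resize(t[130:310,150:390],(400,300))]))
im=t.astype(int); m=(im[...,2]>im[...,0]+45)&(abs(pt[...,0]-675)<60)&(abs(pt[...,1]+105)<60)&(pt[...,2]>8)
q=pt[m]; print(len(q),q.mean(0),cv2.minAreaRect(q[:,:2].astype(np.float32)))
E
python3 k.py
```

```text
[ 0.4  0.1 -0.7  2.1  0.1  1.  -0.6] [428.9  72.2 180.2]
spat [(0.87, array([463. , 142.7,   3.1])), (0.31, array([620.2,  73.4,  14.4]))]
[(0.81, array([ 678.4, -102.5,   12. ])), (0.59, array([ 601.4, -440.8,   12. ]))] [(0.37, array([406.8,  33.7,   8.9]))]
416 [ 674.8 -101.6   19.1] ((675.0848999023438, -104.35923767089844), (50.623714447021484, 66.5072021484375), 77.44158935546875)
```

View pics/m11.png

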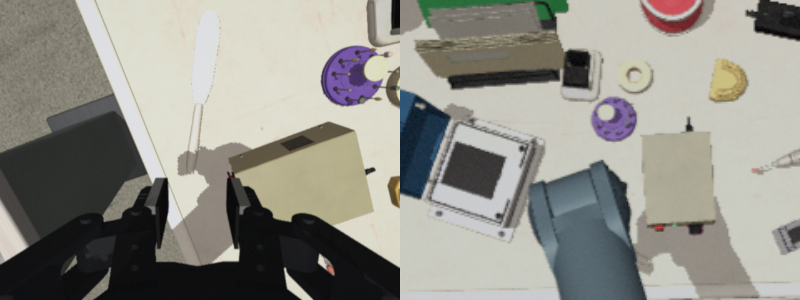

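The spatula lies flat on the bench in front of the flask, from (208,15) to (190,170) in the left half. The flask is open with the pad clear, and the bur stand and beaker have not moved. Next is the cast.

```bash
python3 -c "
from h import *
rel(pose(650,-98,200,-12.6))"
```

```text
row [-0.0, 0.2, 83.5] [-8.51, 26.92, -2.8]
```

Emit:
jog_arm(
  series=[
    [0,0,7,-0.8,2.2,-0.5,0.6],
    [0,0,14,-1.6,4.5,-1,1],
    [0,0.2,83.5,-8.5,26.9,-2.8,1],
    [0,0.2,83.5,-8.5,26.9,-2.8,1],
    [0,0.2,83.5,-8.5,26.9,-2.8,1],
    [0,0.2,83.5,-8.5,26.9,-2.8,1],
    [0,0.2,83.5,-8.5,26.9,-2.8,1],
    [0,0.2,83.5,-8.5,26.9,-2.8,1],
    [0,0.2,83.5,-8.5,26.9,-2.8,1],
    [0,0.2,83.5,-8.5,26.9,-2.8,1],
    [0,0.2,83.5,-8.5,26.9,-2.8,1],
    [0,0.2,83.5,-8.5,26.9,-2.8,1],
    [0,0.2,83.5,-8.5,26.9,-2.8,1],
    [0,0.2,83.5,-8.5,26.9,-2.8,1],
    [0,0.2,83.5,-8.5,26.9,-2.8,1],
  ],
)

```text
time: 16.22
tcp_pos: [650.1, -97.2, 199.7]
ee_rot: [0.994, -0.108, -0.0, -0.001]
ft_force: [-0.4, -0.2, -0.5]
finger_gap: 1.0
finger_force: 0.0
```

```bash
cat > l.py <<'E'
from h import *
s=status.get_state(); print(s['qpos'],s['tcp_pos'])
c=cam('wrist'); cv2.imwrite('pics/w12.png',c['img']); p=cloud(c)
print(spot('wrist',c,'cast_yellow'))
m=(abs(p[...,0]-675)<65)&(abs(p[...,1]+105)<60)&(p[...,2]>5)&(p[...,2]<40)
n,lab,st,ce=cv2.connectedComponentsWithStats(m.astype(np.uint8)); i=1+st[1:,4].argmax(); q=p[lab==i]
print(len(q),np.percentile(q,[1,99],0),cv2.minAreaRect(q[:,:2].astype(np.float32)))
for lo,hi in ((5,14),(14,18.5)): k=q[(q[:,2]>lo)&(q[:,2]<hi)]; print(lo,len(k),cv2.minAreaRect(k[:,:2].astype(np.float32)))
E
python3 l.py
```

```text
[ 0.4  0.5 -0.3  1.6  0.2  1.1 -1.8] [650.1 -97.2 199.7]
[(0.76, array([ 679.2, -102.5,   16. ]))]
4648 [[ 649.  -126.1   10.6]
 [ 710.4  -73.7   29.2]] ((676.9595947265625, -101.54119873046875), (52.41334533691406, 66.14148712158203), 77.57379913330078)
5 208 ((677.4147338867188, -101.3188705444336), (51.90192413330078, 65.43519592285156), 77.92884826660156)
14 2577 ((676.8001708984375, -102.07693481445312), (51.31572341918945, 66.14371490478516), 77.4195785522461)
```

View pics/w12.png

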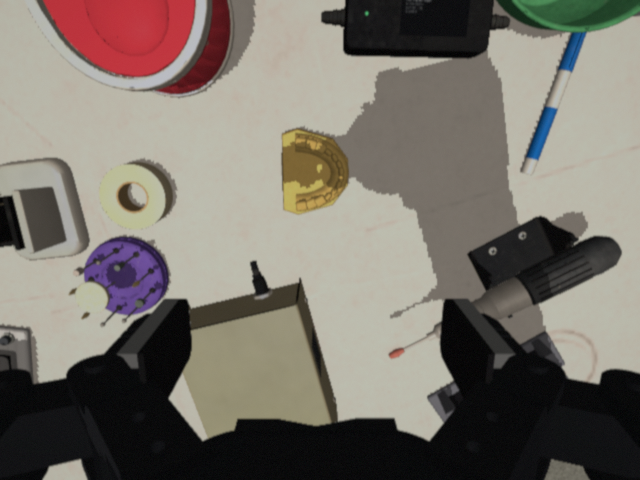

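The cast is at (315,170), with its flat back to the left and the arch to the right. The fit agrees with its given size (52 x 66 mm), centred at (677,-101.6).

```bash
python3 -c "
from h import *
rel(pose(677,-101.6,2,-12.4))"
```

```text
row [-0.1, -0.1, -0.1] [2.65, -0.13, 19.87]
```

Emit:
jog_arm(
  series=[
    [0,0,0,2.65,-0.1,3,1],
    [0,0,0,2.65,-0.1,7,1],
    [0,0,0,2.65,-0.1,11,1],
    [0,0,0,2.65,-0.1,15,1],
    [0,0,0,2.65,-0.1,17.5,1],
    [0,0,0,2.65,-0.1,19,1],
    [0,0,0,2.65,-0.1,19.7,1],
    [0,0,0,2.65,-0.1,19.8,1],
    [0,0,0,2.65,-0.1,19.8,0.6],
    [0,0,0,2.65,-0.1,19.8,0.4],
    [0,0,0,2.65,-0.1,19.8,0.4],
    [0,0,0,2.65,-0.1,19.8,0.4],
    [0,0,0,2.65,-0.1,19.8,0.4],
  ],
  newtons=30,
)

```text
time: 17.4
tcp_pos: [680.2, -102.3, 6.7]
ee_rot: [0.994, -0.11, 0.004, -0.001]
ft_force: [0.0, -0.1, 5.7]
finger_gap: 0.583
finger_force: 31.9
```

Emit:
jog_arm(
  series=[
    [0,0,0,0,0,-0.5,0.4],
    [0,0,0,0,0,-1.5,0.4],
    [0,0,0,0,0,-3,0.4],
    [0,0,0,0,0,-6,0.4],
    [0,0,0,0,0,-9,0.4],
    [0,0,0,0,0,-12,0.4],
    [0,0,0,0,0,-13,0.4],
    [0,0,0,0,0,-13,0.4],
  ],
  newtons=40,
)

```text
time: 18.07
tcp_pos: [680.7, -102.4, 139.3]
ee_rot: [0.994, -0.11, 0.006, -0.0]
ft_force: [0.3, -0.4, -0.6]
finger_gap: 0.58
finger_force: 41.7
```

```bash
cat > n.py <<'E'
from h import *
s=status.get_state(); print(s['tcp_pos'],s['finger_gap'],s['finger_force'],s['ft_force'])
c=cam('wrist'); cv2.imwrite('pics/w13.png',c['img']); p=cloud(c)
r=R.from_quat(s['ee_rot']); t=r.inv().apply((p-s['tcp_pos']).reshape(-1,3)).reshape(p.shape)
im=c['img'].astype(int)
m=(im[...,2]>im[...,0]+40)&(abs(t[...,0])<60)&(abs(t[...,1])<45)&(t[...,2]>-50)&(t[...,2]<15)
q=t[m]; print(len(q)); print(np.percentile(q,[1,50,99],0))
k=q[:,:2].astype(np.float32); print(cv2.minAreaRect(k))
k=q[(q[:,0]>15)]; 
from numpy.linalg import lstsq
print(spot('wrist',c,'cast_yellow'), r.apply([0,0,0]))
E
python3 n.py
```

```text
[ 680.7 -102.4  139.3] 0.5800706306187923 41.71593869919889 [ 0.3 -0.4 -0.6]
22147
[[-29.6 -25.  -22.1]
 [  1.2  -3.5  -9.1]
 [ 29.4  23.    2.6]]
((-2.1178627014160156, -0.8895778656005859), (65.7678451538086, 51.29984664916992), 1.0920476913452148)
[(0.63, array([ 681.6, -103.8,  143.9])), (0.35, array([640.2,  68.7,  13.7]))] [0. 0. 0.]
```

View pics/w13.png

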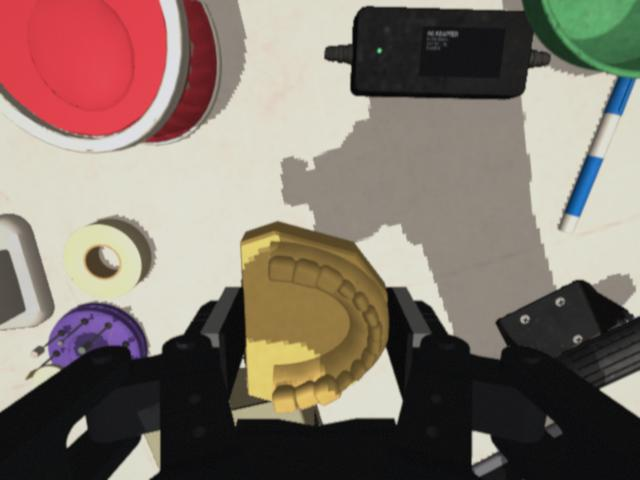

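The cast is held squarely, base between the pads, teeth up. With this heading the wrist camera would end up close to the raised lid, so I'll turn the tool the other way round and keep the camera on the slot side.

```bash
python3 -c "
from h import *
rel(pose(600,80,190,117.4))"; cat > pad.py <<'E'
from h import *
c=cam('top'); im=c['img']; K=np.array(c['mtx'])
v,u=np.mgrid[:480,:640]; d=np.stack([(u-K[0,2])/K[0,0],(v-K[1,2])/K[1,1],np.ones_like(u,float)],-1)@c['T'][:3,:3].T
o=c['T'][:3,3]; P=o+d*((60-o[2])/d[...,2])[...,None]
p=cloud(c)
m=(im.max(-1)<95)&(np.hypot(P[...,0]-538,P[...,1]-267)<62)&(abs(p[...,2]-60)<8)
n,lab,st,ce=cv2.connectedComponentsWithStats(m.astype(np.uint8)); i=1+st[1:,4].argmax(); q=P[lab==i]; print(len(q),p[lab==i][:,2].mean(),cv2.minAreaRect(q[:,:2].astype(np.float32)),q.mean(0))
E
python3 pad.py
```

```text
row [0.1, -0.1, -130.0] [-11.46, -16.13, -5.65]
808 60.07291053313455 ((541.8994140625, 273.9368896484375), (77.6326904296875, 63.20479965209961), 70.24711608886719) [541.7 274.2  60. ]
```

```bash
python3 - <<'E'
from h import *
c=cam('wrist'); K=np.array(c['mtx']); t=np.eye(4); t[:3,:3]=R.from_quat([.802,.572,.141,-.101]).as_matrix(); t[:3,3]=[532.6,256.2,79.05]
T=t@np.array(c['T_tool_cam'])
# refine the pad's rear corners in w9 and hinge-side edges
im=cv2.imread('pics/w9.png'); g=im.max(-1)
def ray(u,v,z):
    d=T[:3,:3]@[(u-K[0,2])/K[0,0],(v-K[1,2])/K[1,1],1]; return T[:3,3]+d*((z-T[2,3])/d[2])
row=lambda v:[u for u in range(180,460) if abs(int(g[v,u])-int(g[v,u+1]))>60]
col=lambda u:[v for v in range(100,420) if abs(int(g[v,u])-int(g[v+1,u]))>60]
print(row(200),row(170),col(262),col(385),col(200))
uu=np.array([0.327,0.945]);n=np.array([-.945,.327])
for (x,y) in [(245,155),(399,155),(245,250),(399,250)]:
    q=ray(x,y,60)[:2]-[538.4,267.2]; print(q@uu,q@n)
E
```

```text
[181, 182, 243, 324, 325, 398, 399] [183, 244, 327, 398, 399, 459] [111, 136, 142, 154] [112, 136, 154, 155] [111, 132, 135, 337, 338]
49.847964187840184 32.452210342379054
49.87261627982512 -33.433764803299155
9.1667381635132 31.840133561577602
9.22320476724237 -32.79647431992263
```

Emit:
jog_arm(
  series=[
    [0,0,-6,-0.5,-1,-1,0.4],
    [0,0,-130,-11.5,-16.1,-5.6,0.4],
    [0,0,-130,-11.5,-16.1,-5.6,0.4],
    [0,0,-130,-11.5,-16.1,-5.6,0.4],
    [0,0,-130,-11.5,-16.1,-5.6,0.4],
    [0,0,-130,-11.5,-16.1,-5.6,0.4],
    [0,0,-130,-11.5,-16.1,-5.6,0.4],
    [0,0,-130,-11.5,-16.1,-5.6,0.4],
    [0,0,-130,-11.5,-16.1,-5.6,0.4],
    [0,0,-130,-11.5,-16.1,-5.6,0.4],
    [0,0,-130,-11.5,-16.1,-5.6,0.4],
    [0,0,-130,-11.5,-16.1,-5.6,0.4],
    [0,0,-130,-11.5,-16.1,-5.6,0.4],
    [0,0,-130,-11.5,-16.1,-5.6,0.4],
    [0,0,-130,-11.5,-16.1,-5.6,0.4],
    [0,0,-130,-11.5,-16.1,-5.6,0.4],
    [0,0,-130,-11.5,-16.1,-5.6,0.4],
    [0,0,-130,-11.5,-16.1,-5.6,0.4],
    [0,0,-130,-11.5,-16.1,-5.6,0.4],
    [0,0,-130,-11.5,-16.1,-5.6,0.4],
  ],
)

```text
time: 19.93
tcp_pos: [598.4, 79.5, 187.0]
ee_rot: [0.519, 0.855, 0.0, -0.001]
ft_force: [0.7, 0.3, -0.9]
finger_gap: 0.58
finger_force: 41.7
```

```bash
python3 -c "
from h import *
print(status.get_state()['qpos'])
rel(pose(535,260,190,251.2))
rel(pose(540.4,273.7,120,251.2))"
```

```text
[ 0.5  0.5 -0.9  1.7  0.4  1.1 -0. ]
row [0.1, -0.1, -133.7] [18.95, 2.7, -0.26]
row [0.1, -0.1, -133.7] [19.9, 3.82, 6.74]
```

Emit:
jog_arm(
  series=[
    [0,0,-133.7,18.9,2.7,-0.3,0.4],
    [0,0,-133.7,18.9,2.7,-0.3,0.4],
    [0,0,-133.7,18.9,2.7,-0.3,0.4],
    [0,0,-133.7,18.9,2.7,-0.3,0.4],
    [0,0,-133.7,18.9,2.7,-0.3,0.4],
    [0,0,-133.7,18.9,2.7,-0.3,0.4],
    [0,0,-133.7,18.9,2.7,-0.3,0.4],
    [0,0,-133.7,18.9,2.7,-0.3,0.4],
    [0,0,-133.7,18.9,2.7,-0.3,0.4],
    [0,0,-133.7,18.9,2.7,-0.3,0.4],
    [0,0,-133.7,18.9,2.7,-0.3,0.4],
    [0,0,-133.7,18.9,2.7,-0.3,0.4],
    [0,0,-133.7,18.9,2.7,-0.3,0.4],
    [0,0,-133.7,18.9,2.7,-0.3,0.4],
    [0,0,-133.7,18.9,2.7,-0.3,0.4],
    [0,0,-133.7,18.9,2.7,-0.3,0.4],
    [0,0,-133.7,18.9,2.7,-0.3,0.4],
    [0,0,-133.7,18.9,2.7,-0.3,0.4],
    [0,0,-133.7,18.9,2.7,-0.3,0.4],
    [0,0,-133.7,18.9,2.7,-0.3,0.4],
  ],
)

```text
time: 21.6
tcp_pos: [536.1, 259.5, 190.7]
ee_rot: [-0.582, 0.813, 0.0, -0.0]
ft_force: [0.1, 0.2, -1.2]
finger_gap: 0.586
finger_force: 41.7
```

```bash
python3 -c "
from h import *
s=status.get_state();print(s['qpos'],s['tcp_pos']);r=R.from_quat(s['ee_rot']).as_matrix();print(np.degrees(np.arctan2(r[1,0],r[0,0])))
rel(pose(540.4,273.7,100,251.2))
rel(pose(540.4,273.7,72,251.2))"; python3 n.py
```

```text
[ 0.4  0.7 -1.3  1.7  0.8  1.3  1.7] [536.1 259.5 190.7]
-108.85586224805459
row [0.0, 0.0, -0.1] [-1.48, 0.05, 9.07]
row [0.0, 0.0, -0.1] [-1.48, 0.05, 11.87]
[536.1 259.5 190.7] 0.5856060232559561 41.72240167739801 [ 0.1  0.2 -1.2]
22237
[[-28.9 -24.1 -22.2]
 [  1.9  -2.6  -9.2]
 [ 30.1  23.8   3.5]]
((-1.8037910461425781, 0.115447998046875), (65.7206039428711, 51.30339431762695), 1.295601725578308)
[(0.69, array([539.9, 254.6, 196. ])), (0.18, array([551.1, 372.7,  98. ]))] [0. 0. 0.]
```

Emit:
jog_arm(
  series=[
    [0,0,-0.5,-0.8,0,2.5,0.4],
    [0,0,-0.5,-1.5,0.1,5,0.4],
    [0,0,-0.5,-1.5,0.1,7.5,0.4],
    [0,0,-0.5,-1.5,0.1,9.5,0.4],
    [0,0,-0.5,-1.5,0.1,10.8,0.4],
    [0,0,-0.5,-1.5,0.1,11.5,0.4],
    [0,0,-0.5,-1.5,0.1,11.8,0.4],
    [0,0,-0.5,-1.5,0.1,11.8,0.4],
    [0,0,-0.5,-1.5,0.1,11.8,0.4],
  ],
)

```text
time: 22.45
tcp_pos: [541.8, 275.3, 75.8]
ee_rot: [-0.585, 0.811, -0.0, 0.002]
ft_force: [0.5, -0.3, -0.4]
finger_gap: 0.577
finger_force: 41.7
```

```bash
cat > o.py <<'E'
from h import *
s=status.get_state(); r=R.from_quat(s['ee_rot']).as_matrix()
print(s['tcp_pos'],np.degrees(np.arctan2(r[1,0],r[0,0])),s['ft_force'],s['qpos'])
O=np.array([538.4,267.2]);u=np.array([.327,.945]);n=np.array([-.945,.327])
q=(s['tcp_pos']+r@[-1.9,-.4,0])[:2]-O; print('cast a %.1f (8.8) b %.1f (-0.7)'%(q@u,q@n))
E
python3 o.py
```

```text
[541.8 275.3  75.8] -108.40336711124645 [ 0.5 -0.3 -0.4] [ 0.3  0.9 -1.2  1.8  0.9  1.2  1.7]
cast a 10.7 (8.8) b -1.0 (-0.7)
```

Emit:
jog_arm(
  series=[
    [0,0,0,0.1,0,0.15,0.4],
    [0,0,0,0.1,0,0.3,0.4],
    [0,0,0,0.1,0,0.4,0.4],
    [0,0,0,0.1,0,0.5,0.4],
    [0,0,0,0.1,0,0.5,0.4],
  ],
)

```text
time: 22.87
tcp_pos: [540.8, 273.6, 69.5]
ee_rot: [-0.585, 0.811, -0.001, 0.001]
ft_force: [0.3, -0.6, -0.9]
finger_gap: 0.582
finger_force: 41.7
```

```bash
python3 o.py; python3 o.py|head -1
```

```text
[540.8 273.6  69.5] -108.38095755589173 [ 0.3 -0.6 -0.9] [ 0.3  0.9 -1.2  1.8  0.9  1.1  1.7]
cast a 8.8 (8.8) b -0.6 (-0.7)
[540.8 273.6  69.5] -108.38095755589173 [ 0.3 -0.6 -0.9] [ 0.3  0.9 -1.2  1.8  0.9  1.1  1.7]
```

Now for the last few millimetres, one at a time until it touches.

Emit:
jog_arm(
  series=[
    [0,0,0,0,0,0.05,0.4],
    [0,0,0,0,0,0.1,0.4],
    [0,0,0,0,0,0.15,0.4],
    [0,0,0,0,0,0.2,0.4],
    [0,0,0,0,0,0.2,0.4],
  ],
)

```text
time: 23.28
tcp_pos: [540.8, 273.7, 67.4]
ee_rot: [-0.585, 0.811, -0.0, 0.001]
ft_force: [0.4, -1.3, -1.3]
finger_gap: 0.58
finger_force: 41.7
```

Emit:
jog_arm(
  series=[
    [0,0,0,0,0,0.03,0.4],
    [0,0,0,0,0,0.06,0.4],
    [0,0,0,0,0,0.1,0.4],
    [0,0,0,0,0,0.1,0.4],
  ],
)

```text
time: 23.62
tcp_pos: [540.9, 273.9, 66.9]
ee_rot: [-0.585, 0.811, -0.001, 0.001]
ft_force: [0.2, -0.5, 1.0]
finger_gap: 0.579
finger_force: 41.9
```

Contact felt. I'll release slowly and lift away.

Emit:
jog_arm(
  series=[
    [0,0,0,0,0,0.03,0.6],
    [0,0,0,0,0,0.03,0.62],
    [0,0,0,0,0,0.03,0.66],
    [0,0,0,0,0,0.03,0.75],
    [0,0,0,0,0,0.03,0.85],
    [0,0,0,0,0,0.03,0.95],
    [0,0,0,0,0,0.03,0.95],
    [0,0,0,0,0,-0.8,0.95],
    [0,0,0,0,0,-2.5,0.95],
    [0,0,0,0,0,-5,0.95],
    [0,0,0,1,0,-9,0.95],
    [0,0,0,4,0,-13,0.95],
    [0,0,0,7,0,-16,0.95],
    [0,0,0,8,0,-17,0.95],
    [0,0,0,8,0,-17,0.95],
  ],
  newtons=20,
)

```text
time: 24.87
tcp_pos: [517.2, 196.3, 241.9]
ee_rot: [-0.584, 0.812, -0.003, 0.004]
ft_force: [0.3, 1.1, 0.5]
finger_gap: 0.953
finger_force: 0.0
```

```bash
cat > v.py <<'E'
from h import *
O=np.array([538.4,267.2]);u=np.array([.327,.945]);n=np.array([-.945,.327])
for nm in ['wrist','top','side']:
    c=cam(nm); p=cloud(c); im=c['img'].astype(int); g=p[...,:2]-O; a=g@u; b=g@n; z=p[...,2]
    cv2.imwrite(f'pics/v_{nm}.png',c['img'])
    m=(im[...,2]>im[...,0]+35)&(abs(a)<65)&(abs(b)<60)&(z>62)&(z<95)
    if m.sum()>50: q=np.c_[a[m],b[m]].astype(np.float32); print(nm,m.sum(),cv2.minAreaRect(q),np.percentile(z[m],[2,98]))
    for l in ['bur_stand_purple','beaker','cast_white','spatula']: print(l,spot(nm,c,l)[:1])
w=cv2.imread('pics/v_wrist.png'); s=cv2.imread('pics/v_side.png')[190:370,180:420]
cv2.imwrite('pics/v.png',np.hstack([cv2.resize(w,(400,300)),cv2.resize(s,(400,300))]))
E
python3 v.py; python3 pad.py
```

```text
wrist 4316 ((9.098489761352539, -0.11669921875), (65.59317779541016, 52.2418212890625), 0.6080101728439331) [64.8 89. ]
bur_stand_purple [(0.74, array([618.9,  77.5,  13.7]))]
beaker [(0.56, array([569. , 352.3,  67.5]))]
cast_white []
spatula [(0.82, array([463. , 141.8,   3.8]))]
bur_stand_purple [(0.65, array([620.9,  76.3,  13.9]))]
beaker [(0.66, array([ 597.5, -443.1,   13.4]))]
cast_white [(0.97, array([ 472.2, -420.6,   14.2]))]
spatula []
side 340 ((0.8852229118347168, 4.329944610595703), (62.83963394165039, 34.52534484863281), 50.17333984375) [63.6 88.3]
bur_stand_purple [(0.78, array([619.6,  84.4,  17.2]))]
beaker [(0.55, array([ 589.3, -412.2,   38.6]))]
cast_white [(0.69, array([ 471.4, -403.2,   15.9]))]
spatula [(0.91, array([449.6, 127.3,   2.1]))]
74 60.71428897830258 ((526.8500366210938, 298.1645202636719), (41.787628173828125, 18.417598724365234), 70.15904998779297) [526.3 304.9  60. ]
```

View pics/v.png

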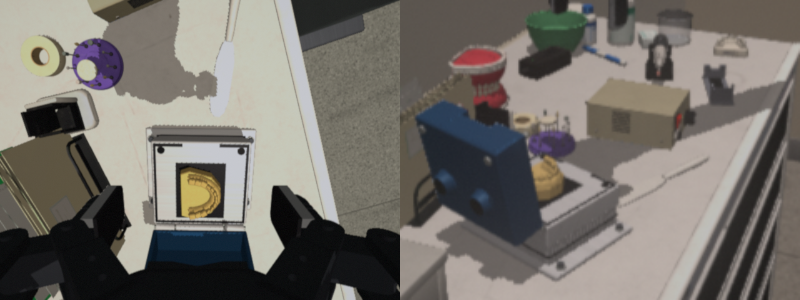

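The left view shows the cast teeth up on the pad at about (200,192), the lid still back, the spatula on the bench, and the bur stand and white cast unmoved. One check of how well it is centred against the pad's own edges.

```bash
python3 - <<'E'
from h import *
c=cam('wrist'); K=np.array(c['mtx']); im=c['img'].astype(int); T=c['T']
v,u=np.mgrid[:480,:640]; d=np.stack([(u-K[0,2])/K[0,0],(v-K[1,2])/K[1,1],np.ones_like(u,float)],-1)@T[:3,:3].T
P=T[:3,3]+d*((60-T[2,3])/d[...,2])[...,None]
g=P[...,:2]-[538.4,267.2]; a=g@[.327,.945]; b=g@[-.945,.327]
yel=im[...,2]>im[...,0]+35
m=((im.max(-1)<90)|yel)&(abs(a-9)<46)&(abs(b)<42)
m=cv2.morphologyEx(m.astype(np.uint8),cv2.MORPH_OPEN,np.ones((5,5)))
n,lab,st,ce=cv2.connectedComponentsWithStats(m); i=1+st[1:,4].argmax(); k=lab==i
print('pad',np.percentile(a[k],[.5,99.5]),np.percentile(b[k],[.5,99.5]),cv2.minAreaRect(np.c_[a[k],b[k]].astype(np.float32)))
E
```

```text
pad [-28.5  51. ] [-32.2  32.1] ((12.556678771972656, -0.09485244750976562), (65.05332946777344, 82.82073974609375), 89.88008880615234)
```

```bash
python3 -c "
from workcell import job
print(job.finish_job())"
```

```text
the job is handed in; nothing more can be done
None
```

The job is handed in at about 25 s on the robot's clock: lid levered off its catches and swung back to its stop, spatula laid on the bench, yellow cast standing teeth up on the pad (about 2 mm off centre at most and 0.6° off square, by the wrist camera), and the white cast, bur stand and beaker where they were.

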